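# Slide a fixture block between guide cheeks into its loading station

## Task

Load the white fixture block into its station: push it over the bench, end first, through the narrow gap between the two blue guide cheeks and on until its leading end rests squarely against the end stop behind them. Only push against its sides and ends with the fingers; never take it between the fingers and never lift or tip it. Leave the paste tin, the steel bush and the glue bottle where they stand, and finish with the hand clear of the block.

Things in the scene. Friction and masses are not known exactly. Their poses are not given: they have to be found in the camera images.
- block: white fixture block, loose, about 0.22 kg: box 40 mm (its x) by 60 mm (its y, long axis) by 34 mm high; on top a round boss (to 39 mm) and two steel pins 8 mm thick at y = +-19 mm (to 46 mm). Origin: centre of its underside. Its two ends (y = +-30 mm) are alike. Starts before the gap on the robot's side, beside its middle line and askew, up to 0.4 rad; it slides with 1 to 2 N of friction and stays where left
- station: loading station, fixed. Origin: on the bench, midway between the two blue guide cheeks; x = direction of travel (away from the robot, within 0.2 rad of world x), y across the gap, z up. Cheeks 14 mm high, much lower than the block: fingertips 18 to 30 mm up pass over them; inner faces at y = +-22 mm from x = -15 to +15 mm; half-round noses of 13 mm radius lead in from x = -28 mm. Floor: bare bench
- stop (a point): middle of the black rubber face (46 mm wide) of the aluminium end stop (26 mm high), at bench height: 80 mm along the station's x from its origin. The seated block's origin lies 30 mm before it, at station x = +50 mm, y = 0, its long axis along station x and its trailing end at x = +20 mm, just past the cheeks
- clamp_handle (a point): free tip of the red handle of the open toggle clamp on the bench left of the station: an obstacle beside the work, no part of the job. The handle, 20 mm thick, slopes from this tip (near the bench) up and to the left
- paste_tin: bystander: dark blue round tin, 57 mm in diameter, 44 mm high, standing loose; origin at the centre of its underside
- steel_bush: bystander: small grey flanged bush, 33 mm in diameter, 26 mm high, standing loose; origin at the centre of its underside
- glue_bottle: bystander: red squeeze bottle with a white nozzle, 34 mm in diameter, 95 mm high, standing loose; origin at the centre of its underside
Things that resemble listed ones, but are neither listed nor needed, are in the scene too. Of the things that look like the block, the largest one is meant.

How it is judged (in metres and radians):
On the way:
1. the block is in the gap between the two guide cheeks, end first (x of block in the frame of station between -0.03 and 0.035 m and y of block in the frame of station between -0.006 and 0.006 m and angle between the y axis of block and the x axis of station, either way round below 0.15 rad and height (world z) of block below 0.006 m), for 0.1 s.
At the end, for the whole second after the job is handed in: The block lies flat and still against the end stop behind the cheeks: its leading end within 4 mm of the rubber face, its middle within 10 mm of the station's middle line, its long axis within 0.1 rad of the station's x axis, having come through the gap (x of block in the frame of station between 0.046 and 0.054 m and y of block in the frame of station between -0.01 and 0.01 m and angle between the y axis of block and the x axis of station, either way round below 0.1 rad and height (world z) of block below 0.004 m and angle between block's own z axis and vertical below 0.05 rad and linear speed of block below 0.01 m/s); the robot touches nothing.
It fails at once if the block is lifted (more than 8 mm) or tipped (height (world z) of block above 0.008 m or angle between block's own z axis and vertical above 0.15 rad).
It fails at once if the block is taken between the fingers (the fingers touch it while the point between them is over the block) (contact force between the fingers and block above 0.5 N and x of the grasp point in the frame of block between -0.016 and 0.016 m and y of the grasp point in the frame of block between -0.026 and 0.026 m and z of the grasp point in the frame of block below 0.06 m).
It fails at once if the paste tin is moved by more than 15 mm (distance of paste_tin from where it was at the start of the episode above 0.015 m).
It fails at once if the steel bush is moved by more than 15 mm (distance of steel_bush from where it was at the start of the episode above 0.015 m).
It fails at once if the glue bottle is moved by more than 15 mm (distance of glue_bottle from where it was at the start of the episode above 0.015 m).
It also fails if it takes over 64 s, if anything falls off the work surface, if the arm or the gripper's body presses on something with over 40 N, if the wrist force passes 120 N, or if a joint passes its speed limit or range.

## Robot

A 6-joint arm with a two-finger parallel gripper is mounted at the origin on a cart in front of the work surface, level with it; the furniture and walls round the work are solid. World frame = base frame: x ahead of the robot, y to its left, z up, the work surface at z = 0. Lengths are in mm, angles in rad, forces in N, time in s.
With the tool pointing down it reaches from about 275 to 850 mm from the base axis. Payload 5.2 kg.
Tool frame: the origin (TCP) lies midway between the tips of the shut fingers; the grasp point (between the pads) lies 19 mm behind it; z points along the fingers, y is the direction in which the jaws open and shut (so a half turn about z gives the same grasp; the last joint's range is limited). The gripper opens to 85 mm and grips with 20 to 120 N. Pads are 22 mm wide; open, the fingers measure 114 mm over their backs; the gripper's body (76 mm by 85 mm) begins 54 mm behind the grasp point. The pads swing forward as they close: fully open they stand 13 mm farther back than shut.
Start: joints at [1.146, 0.259, 1.535, -0, 1.348, -0.203], TCP at [120.969, 536.537, 231.31] pointing down, gripper open.
Joint ranges: [-3.14, 3.14], [-0.91, 2.08], [0.19, 2.58], [-1.22, 4.36], [0.22, 2.71], [-3.12, 3.12]. Speed limits (rad/s): [2.57, 2.57, 3.14, 3.14, 3.14, 3.14].

## Interface

Orientations are given as a unit quaternion [w, x, y, z].
In Python, from workcell import get_state, capture, close_job gives the robot as it stands.
- The arm moves only by the tool send_rows, never from a script. Its argument "deltas" is a list that holds one entry, the list of rows, each a list of 5 numbers: the shift along the tool's x, y, z in cm, then the turn about the tool's z in degrees, then the closure, from -1 (fully open) to 1 (shut), so that 0 is half open. A call has 1 to 5 rows; each row is the pose to reach, as a shift and turn from the pose measured when the call began, along the tool's axes at that moment; what a row does not reach only later rows make up. A row lasts 1/12 s, in which the tool goes at most 41.7 mm and 7.16 degrees, less where a joint would pass 70% of its speed; a pose out of reach is approached as far as the arm can. A call with a gripper value outside its range is refused whole. The fingers move at their own pace and stop on an object; "grip_force" is the grip in N (left out, the last holds). Time passes only in rows, so rows that repeat a pose let the fingers close. It gives the time, the measured TCP pose, the force and the opening at its end, in the units of the state.
- get_state(): the state, without advancing time (a new reading comes with each control period).
- capture(name): name is "side" or "top" or "wrist"; returns a dict with "img" (480x640x3 uint8, red, green, blue), "fov_y" (degrees; the focal length in pixels is half the picture's height over the tangent of half this angle, whatever the lens; pixels are square), "cx", "cy" (the principal point, pixels), "k1" (the pictures are not rectified: a ray, as slopes to the right and down, at radius r is drawn at 1 + k1 r^2 times it, then the intrinsics apply), "xyz" and "rotation" of the camera in the world. Camera axes: x right, y up, looking along -z (the intrinsics and any distortion apply to the point x, -y, -z); pixel columns grow to the right and rows downward; lengths in mm; the calibration is good to about 2 mm. A picture is of the moment at which its call begins. There is no depth.
- close_job(): hands the job in, once; it reports no verdict.
The state is a dict: "clock": time; "joints": joint angles; "joint_vel": joint speeds; "tau": joint torques, N m; "position": TCP position; "tcp_rot": TCP orientation; "wrist_force": force on the tool from outside, world axes, zero at the start; "torque": the same for the moment, N m; "gripper_width": finger opening in mm.
Only numpy, scipy, OpenCV 4.12 (cv2) and the standard library are available. Lean on these libraries where they do the work, as an engineer would, in place of code of your own. Each camera call takes 0.05 s, during which the arm holds its last target.

## Working session

There is one attempt and no reset: what is moved stays moved. The work goes in short steps, Python scripts to look and compute and a tool call to move; the robot and the scene stay as the last step left them, time stands still between calls to the robot, and variables do not carry over. Pictures are saved under pics/ and viewed, and the job is handed in when it is done.

Besides the shell and the picture viewer there is one more tool, called after ">>>" as a command line: name --argument value ..., lists and objects as JSON in quotes. send_rows: Moves the arm, as the interface text tells. Its arguments: {"type":"object","properties":{"deltas":{"type":"array","items":{"type":"array","items":{"type":"array","items":{"type":"number"}}}},"grip_force":{"type":"number"}},"required":["deltas"]}

```bash
mkdir -p pics; ls
python3 - <<'E'
from workcell import get_state, capture
import cv2
print(get_state())
for n in ["side","top","wrist"]:
    c=capture(n); cv2.imwrite(f"pics/{n}0.png",c["img"][:,:,::-1])
    print(n,{k:v for k,v in c.items() if k!="img"})
E
```

```text
pics
{'clock': 0.0, 'joints': array([ 1.14620299e+00,  2.59368214e-01,  1.53609043e+00,  2.02059316e-06,
        1.34798286e+00, -2.02823292e-01]), 'joint_vel': array([ 0.0002546 ,  0.00017437,  0.00025441,  0.00051828, -0.00037777,
       -0.00061112]), 'tau': array([-5.39177272e-04, -4.46032619e+01, -2.90568101e+01, -2.48661136e-04,
        1.16112933e-02, -1.45840954e-05]), 'position': array([120.74454   , 536.04502462, 230.45816706]), 'tcp_rot': array([-2.86203297e-04,  1.10658106e-01,  9.93858103e-01, -8.79004300e-04]), 'wrist_force': array([-0.43936179, -0.74064024, -0.33858073]), 'torque': array([ 0.01538391, -0.03188449, -0.0098467 ]), 'gripper_width': 85.5878498211542}
side {'fov_y': 53.1289207470854, 'cx': 312.907269381372, 'cy': 233.47074052257153, 'k1': -0.02091006634675753, 'xyz': array([381.06996087, 684.46715965, 425.95321216]), 'rotation': array([-0.06673173, -0.04856968,  0.54463285,  0.83460345])}
top {'fov_y': 57.678871152044614, 'cx': 320.1672191299996, 'cy': 244.2896511329596, 'k1': 0.029894931998642495, 'xyz': array([415.88821967, -70.34022891, 950.61263802]), 'rotation': array([-0.69781587, -0.0429221 ,  0.03683597,  0.71404049])}
wrist {'fov_y': 70.91325982763536, 'cx': 316.98842176473715, 'cy': 238.5936585844705, 'k1': -0.0379869383002547, 'xyz': array([ 51.19062103, 551.38802439, 372.89157689]), 'rotation': array([ 0.77280768, -0.10958413, -0.08674091,  0.61906027])}
```

View pics/top0.png

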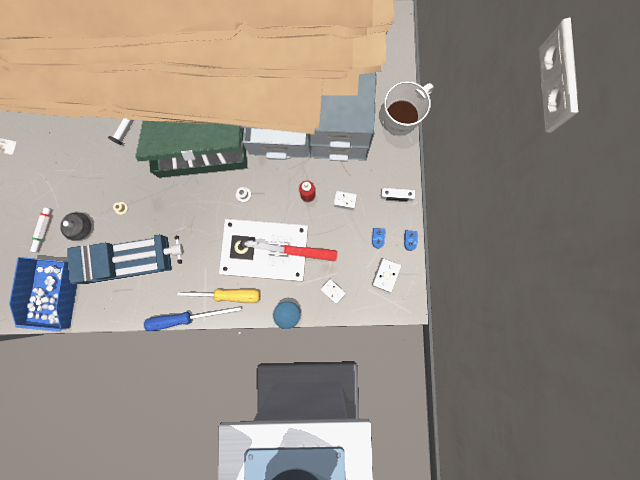

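View pics/side0.png

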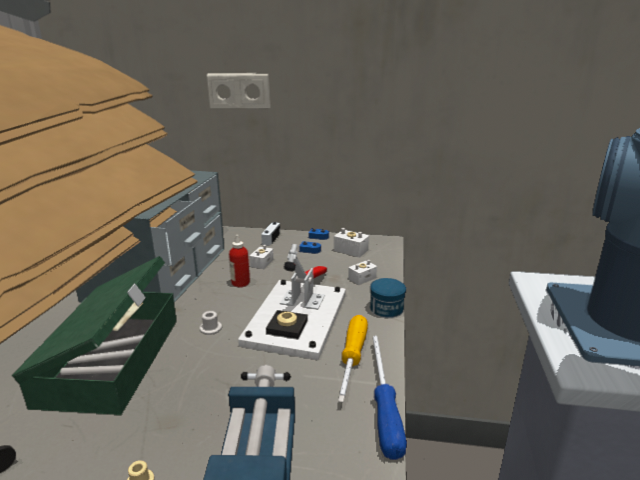

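View pics/wrist0.png

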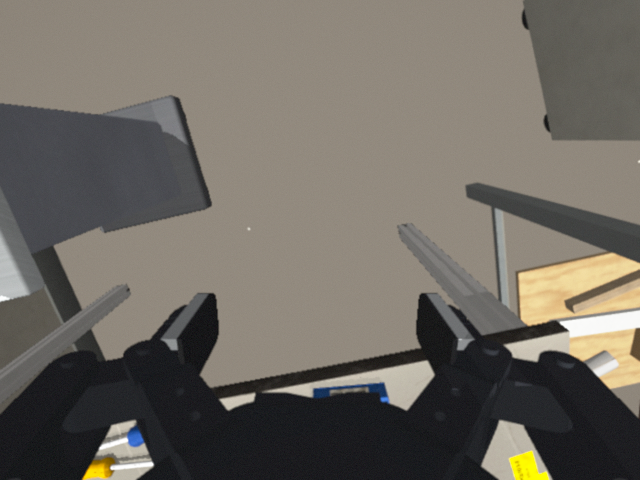

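The top view shows the block at about (387,275), the cheeks at (378,238) and (411,240), the stop at (398,194) and the clamp handle tip at (336,255). The tin is at (287,314), the bush at (243,194) and the bottle at (307,190). Next I build the measuring helper and zoom in.

```bash
cat > h.py <<'E'
import numpy as np, cv2
from scipy.spatial.transform import Rotation as R
def K(c):
    h,w=c["img"].shape[:2]; f=h/2/np.tan(np.radians(c["fov_y"])/2)
    return np.array([[f,0,c["cx"]],[0,f,c["cy"]],[0,0,1]]), np.array([c["k1"],0,0,0,0.])
def rot(c):
    q=c["rotation"]; return R.from_quat([q[1],q[2],q[3],q[0]]).as_matrix()@np.diag([1,-1,-1])
def ray(c,px,z):
    k,d=K(c); p=cv2.undistortPoints(np.array(px,float).reshape(-1,1,2),k,d).reshape(-1,2)
    v=np.c_[p,np.ones(len(p))]@rot(c).T; o=c["xyz"]
    return o+v*((z-o[2])/v[:,2])[:,None]
def proj(c,P):
    k,d=K(c); r=rot(c).T
    return cv2.projectPoints(np.array(P,float).reshape(-1,3),cv2.Rodrigues(r)[0],-r@c["xyz"],k,d)[0].reshape(-1,2)
def crop(c,x0,y0,w,h,s,name):
    im=c["img"][y0:y0+h,x0:x0+w,::-1]
    cv2.imwrite(name,cv2.resize(im,None,fx=s,fy=s,interpolation=cv2.INTER_CUBIC))
E
python3 - <<'E'
from h import *
from workcell import capture
c=capture("top"); crop(c,320,170,110,140,4,"pics/t1.png")
s=capture("side"); crop(s,230,215,190,120,4,"pics/s1.png")
print(ray(c,[[387,275]],34),ray(c,[[378,238],[411,240]],14),ray(c,[[398,194]],26),ray(c,[[336,255]],15),ray(c,[[287,314]],44))
E
```

```text
[[ 451.83446422 -202.13205633   34.        ]] [[ 532.86912151 -188.79109632   14.        ]
 [ 526.82844404 -259.63366343   14.        ]] [[ 625.93256216 -233.80460394   26.        ]] [[498.00622682 -97.03640413  15.        ]] [[376.13433997   7.72677943  44.        ]]
```

View pics/t1.png

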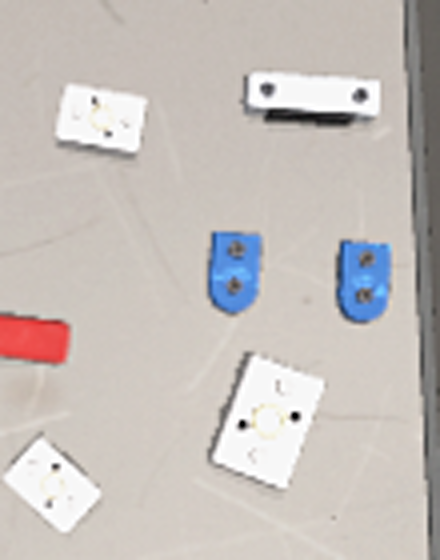

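View pics/s1.png

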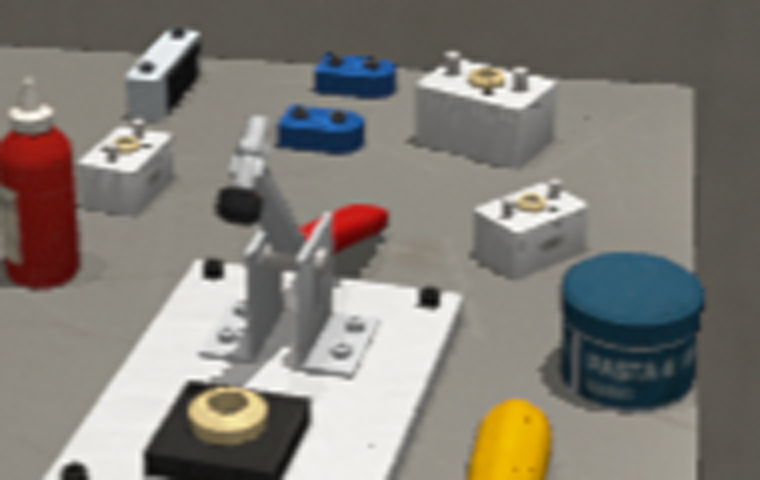

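```bash
cat > m.py <<'E'
from h import *
def measure(c,verbose=True):
    up=3; im=cv2.resize(c["img"],None,fx=up,fy=up,interpolation=cv2.INTER_CUBIC)
    hsv=cv2.cvtColor(im,cv2.COLOR_RGB2HSV); out=[]
    def cs(m): return cv2.findContours(m.astype(np.uint8),cv2.RETR_EXTERNAL,cv2.CHAIN_APPROX_NONE)[0]
    f=lambda p:(np.asarray(p,float)+.5)/up-.5
    blue=(hsv[...,0]>98)&(hsv[...,0]<122)&(hsv[...,1]>140)&(hsv[...,2]>110)
    for k in cs(blue):
        P=ray(c,f(k.reshape(-1,2)),14)
        if not(470<P[:,0].mean()<600 and -300<P[:,1].mean()<-130): continue
        r=cv2.minAreaRect(P[:,:2].astype(np.float32))
        if min(r[1])<12: continue
        out.append(("cheek",r,cv2.boxPoints(r)))
    white=(hsv[...,1]<28)&(hsv[...,2]>222)
    for k in cs(cv2.morphologyEx(white.astype(np.uint8),cv2.MORPH_CLOSE,np.ones((9,9)))):
        P=ray(c,f(k.reshape(-1,2)),34)
        if not(350<P[:,0].mean()<700 and -300<P[:,1].mean()<-100): continue
        r=cv2.minAreaRect(P[:,:2].astype(np.float32))
        if min(r[1])<15: continue
        out.append(("white",r,cv2.boxPoints(r)))
    if verbose:
        for o in out: print(o[0],np.round(o[1][0],1),np.round(o[1][1],1),round(o[1][2],1),np.round(o[2]).tolist())
    return out
E
python3 - <<'E'
from m import *
from workcell import capture
measure(capture("top"))
E
```

```text
cheek [ 526.9 -257.8] [25.6 41.2] 83.8 [[505.0, -268.0], [546.0, -273.0], [549.0, -247.0], [508.0, -243.0]]
cheek [ 533.8 -188.6] [24.6 41.3] 82.8 [[512.0, -198.0], [553.0, -203.0], [556.0, -179.0], [515.0, -174.0]]
white [ 357.3 -275.7] [15.1 26.6] 48.9 [[342.0, -273.0], [362.0, -290.0], [372.0, -279.0], [352.0, -261.0]]
white [ 452.5 -202.3] [41.4 61.4] 67.1 [[416.0, -209.0], [473.0, -233.0], [489.0, -195.0], [432.0, -171.0]]
white [ 616.4 -118.6] [45.2 30.2] 78.7 [[597.0, -138.0], [627.0, -144.0], [636.0, -99.0], [606.0, -94.0]]
white [ 627.  -232.9] [69.7 19.1] 84.3 [[614.0, -267.0], [633.0, -268.0], [640.0, -199.0], [621.0, -197.0]]
```

```bash
cat > p.py <<'E'
from h import *
from workcell import get_state
import sys
th=-0.1; O=np.array([536.8,-223.9])
U=np.array([np.cos(th),np.sin(th)]); V=np.array([-U[1],U[0]])
def s2w(x,y): return O+x*U+y*V
def w2s(p): d=np.asarray(p)[:2]-O; return np.array([d@U,d@V])
def plan(sx,sy,z,yawy_deg):  # target in station mm; yawy: world angle of tool y
    s=get_state(); q=s["tcp_rot"]; M=R.from_quat([q[1],q[2],q[3],q[0]]).as_matrix()
    d=M.T@(np.r_[s2w(sx,sy),z]-s["position"])
    y=np.degrees(np.arctan2(M[1,1],M[0,1]))
    t=(y-yawy_deg+180)%360-180
    print("t",round(s["clock"],2),"pos",s["position"].round(1),"station",w2s(s["position"]).round(1),"yaw",round(y,2),"w",round(s["gripper_width"],1),"F",s["wrist_force"].round(2))
    print("delta cm",(d/10).round(2),"turn",round(t,1))
if len(sys.argv)>4: plan(*map(float,sys.argv[1:5]))
E
python3 p.py -86 62 130 -5.7
python3 - <<'E'
from h import *
from workcell import capture
c=capture("top"); print(ray(c,[[333,291]],25),ray(c,[[307,190]],60),ray(c,[[243,194]],20))
E
```

```text
t 0.3 pos [120.9 536.4 231. ] station [-489.7  715. ] yaw 77.29 w 85.4 F [ 0.98 -0.64  0.62]
delta cm [-48.01 -59.9   10.13] turn 83.0
[[421.06281629 -88.39232918  25.        ]] [[631.47868217 -38.89800954  60.        ]] [[635.62602937 102.08087341  20.        ]]
```

>>> send_rows --deltas '[[[-2.5,-3.1,0,4.5,0],[-5,-6.2,0,9,0],[-7.5,-9.3,0,13.5,0],[-10,-12.4,0,18,0],[-12.5,-15.5,0,22,0]]]'

```text
clock: 0.77
position: [208.9, 356.2, 231.1]
tcp_rot: [0.0, 0.3, 0.954, -0.0]
wrist_force: [0.4, 0.3, -0.7]
gripper_width: 42.8
```

```bash
python3 p.py -86 62 130 -5.7
```

```text
t 0.77 pos [208.9 356.2 231.1] station [-384.1  544.4] yaw 55.13 w 42.8 F [ 0.42  0.29 -0.7 ]
delta cm [-49.53 -27.62  10.13] turn 60.8
```

>>> send_rows --deltas '[[[-3.5,-2,0,5,0],[-7,-4,0,10,0],[-10.5,-6,0,15,0],[-14,-8,0,20,0],[-17.5,-10,0,25,0]]]'

```text
clock: 1.18
position: [295.5, 172.4, 231.5]
tcp_rot: [0.001, 0.501, 0.866, 0.0]
wrist_force: [1.0, 0.1, -0.3]
gripper_width: 42.6
```

```bash
python3 p.py -86 62 130 -5.7
```

```text
t 1.18 pos [295.5 172.4 231.5] station [-279.6  370.2] yaw 29.92 w 42.6 F [ 0.97  0.08 -0.34]
delta cm [-36.32  -2.24  10.18] turn 35.6
```

>>> send_rows --deltas '[[[-3.8,-0.2,0,4.5,0],[-7.6,-0.4,0,9,0],[-11.4,-0.7,0,13.5,0],[-15.2,-0.9,0,18,0],[-19,-1.2,0,22.5,0]]]'

```text
clock: 1.6
position: [380.4, -0.3, 232.0]
tcp_rot: [0.001, 0.662, 0.75, 0.001]
wrist_force: [1.6, 0.9, -1.1]
gripper_width: 42.2
```

```bash
python3 p.py -86 62 130 -5.7
```

```text
t 1.6 pos [ 3.804e+02 -3.000e-01  2.320e+02] station [-177.9  206.9] yaw 7.16 w 42.2 F [ 1.6   0.89 -1.11]
delta cm [-16.17   5.7   10.22] turn 12.9
```

>>> send_rows --deltas '[[[-3.5,1.2,1,3.5,0],[-7,2.4,2.5,7,0],[-10.5,3.6,4,10,0],[-14,4.8,5.5,12.9,0],[-16.2,5.7,7,12.9,0]]]'

```text
clock: 2.02
position: [458.7, -157.6, 161.7]
tcp_rot: [0.002, 0.743, 0.669, 0.001]
wrist_force: [0.6, -0.3, -0.3]
gripper_width: 42.7
```

```bash
python3 p.py -86 62 70 -5.7
python3 - <<'E'
from m import *
from workcell import capture
c=capture("wrist"); cv2.imwrite("pics/w1.png",c["img"][:,:,::-1])
c=capture("top"); crop(c,290,160,140,150,4,"pics/t2.png");
E
```

```text
t 2.02 pos [ 458.7 -157.6  161.7] station [-84.4  58.1] yaw -6.01 w 42.7 F [ 0.57 -0.25 -0.29]
delta cm [ 0.4  -0.21  9.17] turn -0.3
```

View pics/w1.png

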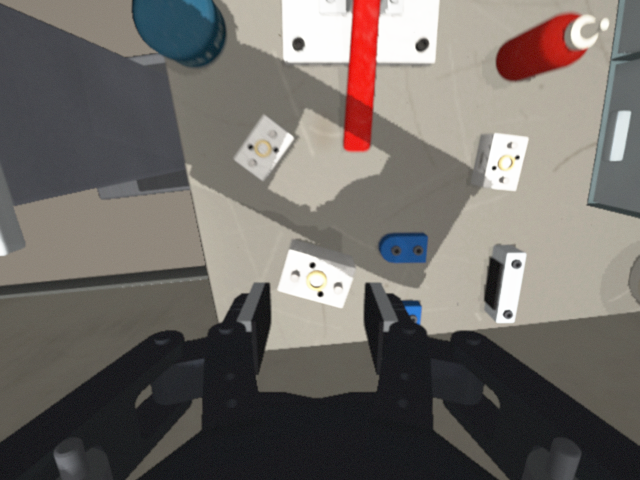

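View pics/t2.png

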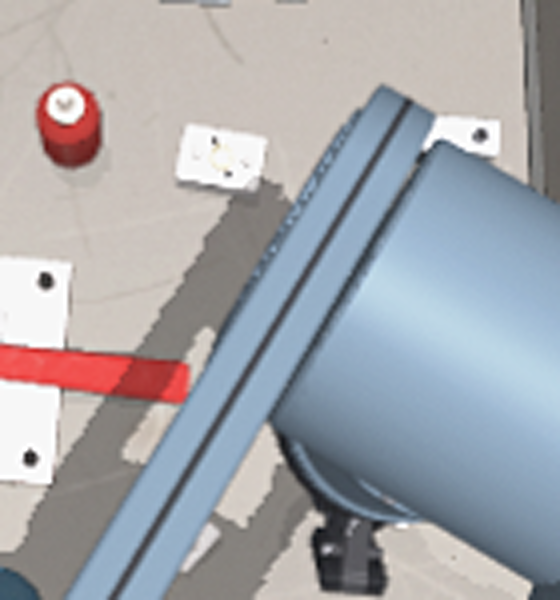

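The wrist view shows the block at (317,275), the cheeks at (404,248) and (412,312), and the stop at (507,284). The arm now hides all of this from the top camera, so I cross-check the poses from the wrist view.

Run:
```python
from m import *
from workcell import capture
c=capture("wrist")
measure(c); crop(c,260,220,280,130,2.8,"pics/w2.png")
```

```text
cheek [ 539.2 -256. ] [19.7 16.9] 84.7 [[530.0, -265.0], [547.0, -267.0], [549.0, -247.0], [532.0, -245.0]]
cheek [ 533.6 -188.8] [24.6 41.3] 84.1 [[512.0, -199.0], [553.0, -203.0], [555.0, -179.0], [514.0, -174.0]]
white [ 623.2 -229. ] [67.6 17.3] 84.5 [[611.0, -262.0], [629.0, -263.0], [635.0, -196.0], [618.0, -195.0]]
white [ 452.2 -201.4] [40.1 60.2] 67.3 [[417.0, -208.0], [472.0, -231.0], [488.0, -194.0], [432.0, -171.0]]
white [ 612.4 -117.5] [42.7 28.7] 78.5 [[594.0, -136.0], [622.0, -141.0], [631.0, -99.0], [603.0, -94.0]]
```

View pics/w2.png

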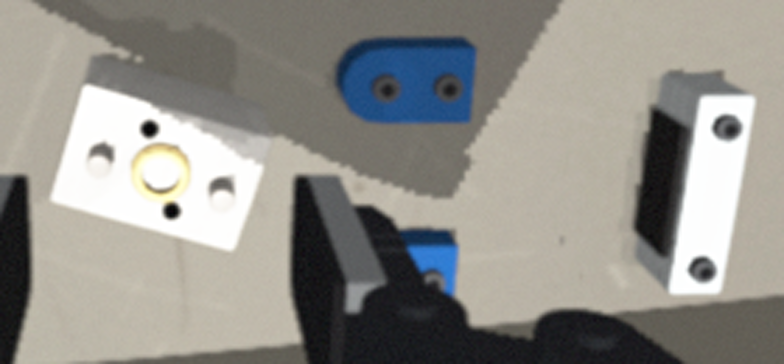

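Both views agree to about 1 mm. Now I descend beside the block's left side.

>>> send_rows --deltas '[[[0.5,-0.1,3.5,0,0],[0.6,-0.2,7,0,0],[0.6,-0.2,10.5,0,0],[0.6,-0.2,14,0,0],[0.6,-0.2,14.3,0,0]]]'

```text
clock: 2.58
position: [451.7, -145.3, 13.8]
tcp_rot: [-0.005, 0.742, 0.67, -0.001]
wrist_force: [-1.4, 0.1, 0.1]
gripper_width: 42.9
```

```bash
python3 p.py -85 31 18 -5.7
python3 - <<'E'
from m import *
from workcell import capture
c=capture("side"); crop(c,240,200,180,120,4,"pics/s2.png")
c=capture("wrist");cv2.imwrite("pics/w3.png",c["img"][:,:,::-1])
E
```

```text
t 2.58 pos [ 451.7 -145.3   13.8] station [-92.5  69.7] yaw -5.82 w 42.9 F [-1.44  0.05  0.15]
delta cm [-3.87  0.75 -0.45] turn -0.1
```

View pics/s2.png

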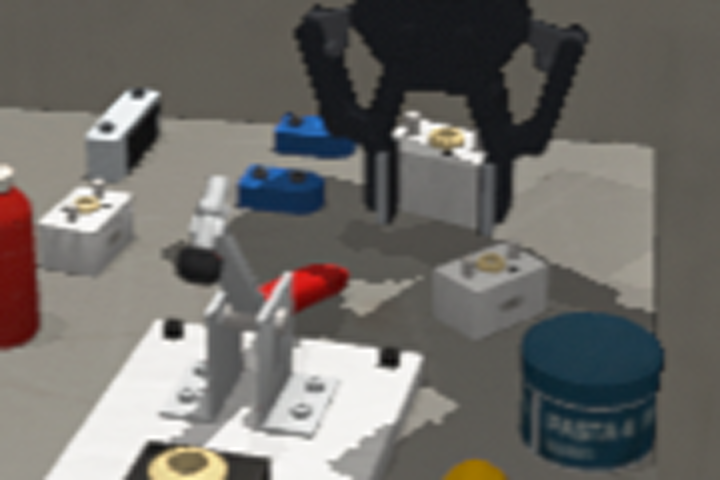

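View pics/w3.png

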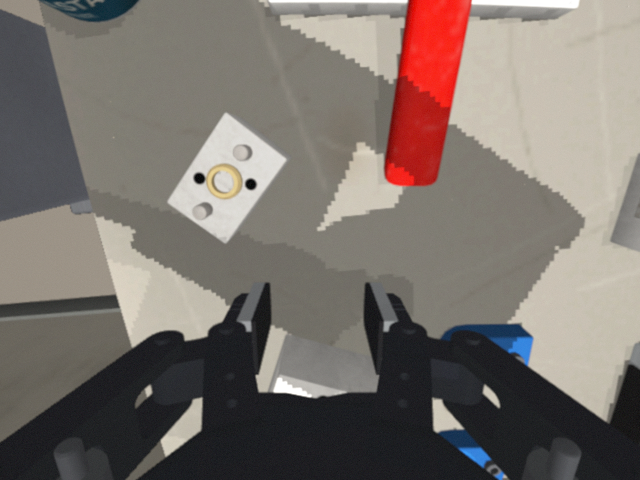

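>>> send_rows --deltas '[[[-0.2,0.4,-0.4,0,0.2],[-0.4,0.75,-0.4,0,0.2],[-0.4,0.75,-0.4,0,0.2],[-0.4,0.75,-0.4,0,0.2]]]'

```text
clock: 3.02
position: [463.4, -153.0, 23.6]
tcp_rot: [-0.0, 0.742, 0.67, 0.001]
wrist_force: [-0.9, 1.3, 0.6]
gripper_width: 34.1
```

```bash
python3 p.py -85 31 18 -5.7
```

```text
t 3.02 pos [ 463.4 -153.    23.6] station [-80.1  63.3] yaw -5.83 w 34.1 F [-0.85  1.34  0.63]
delta cm [-3.23 -0.48  0.56] turn -0.1
```

>>> send_rows --deltas '[[[-0.2,-0.3,0.3,0,0.2],[-0.4,-0.5,0.4,0,0.2],[-0.7,-0.5,0.4,0,0.2],[-1.0,-0.5,0.4,0,0.2],[-1.0,-0.5,0.4,0,0.2]]]'

```text
clock: 3.43
position: [457.1, -162.9, 19.5]
tcp_rot: [-0.0, 0.742, 0.67, 0.001]
wrist_force: [-0.9, -0.1, -0.4]
gripper_width: 34.3
```

```bash
python3 p.py -85 31 18 -5.7
```

```text
t 3.43 pos [ 457.1 -162.9   19.5] station [-85.4  52.7] yaw -5.87 w 34.3 F [-0.93 -0.1  -0.35]
delta cm [-2.17  0.04  0.15] turn -0.2
```

>>> send_rows --deltas '[[[-0.4,0,0,0,0.2],[-0.8,0,0,0,0.2],[-1.2,0,0,0,0.2],[-1.6,0,0,0,0.2],[-1.6,0,0,0,0.2]]]'

```text
clock: 3.85
position: [455.7, -179.9, 19.5]
tcp_rot: [0.0, 0.742, 0.67, 0.001]
wrist_force: [0.4, 0.2, 0.0]
gripper_width: 34.5
```

```bash
python3 p.py -85 31 18 -5.7;python3 - <<'E'
from m import *
from workcell import capture
c=capture("side"); crop(c,280,180,140,100,5,"pics/s3.png")
c=capture("wrist");cv2.imwrite("pics/w4.png",c["img"][:,:,::-1])
c=capture("top");crop(c,330,190,100,120,5,"pics/t3.png")
E
```

```text
t 3.85 pos [ 455.7 -179.9   19.5] station [-85.1  35.7] yaw -5.89 w 34.5 F [0.44 0.2  0.  ]
delta cm [-0.47  0.01  0.15] turn -0.2
```

View pics/s3.png

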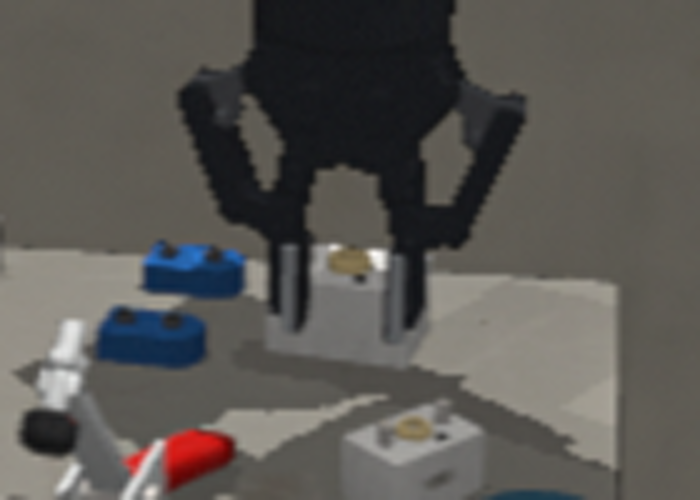

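View pics/t3.png

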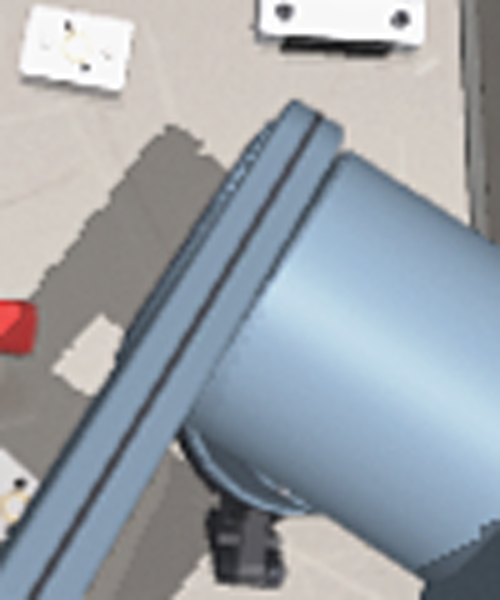

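The block has turned to near flat against the fingers. I push 4 mm more, back off, rise and measure.

>>> send_rows --deltas '[[[-0.2,0,0,0,0.2],[-0.4,0,0,0,0.2],[-0.4,0,0,0,0.2],[0.5,0,0,0,0.2],[2,0,0,0,0.2]]]'

```text
clock: 4.42
position: [458.6, -160.4, 19.8]
tcp_rot: [0.001, 0.743, 0.669, 0.001]
wrist_force: [-0.6, 0.7, -0.6]
gripper_width: 34.1
```

>>> send_rows --deltas '[[[1,0,0,0,0.2],[1,0,-3,0,0.2],[1,0,-6.5,0,0.2],[1,0,-10,0,0.2],[1,0,-10,0,0.2]]]'

```text
clock: 4.83
position: [463.3, -151.8, 126.1]
tcp_rot: [0.007, 0.743, 0.67, 0.003]
wrist_force: [1.4, -0.4, 0.8]
gripper_width: 34.4
```

```bash
python3 p.py -85 31 18 -5.7;python3 - <<'E'
from m import *
from p import w2s
from workcell import capture
c=capture("wrist");cv2.imwrite("pics/w5.png",c["img"][:,:,::-1])
for o in measure(c): print(o[0],w2s(o[1][0]))
E
```

```text
t 4.83 pos [ 463.3 -151.8  126.1] station [-80.3  64.4] yaw -5.91 w 34.4 F [ 1.36 -0.43  0.77]
delta cm [-3.28 -0.61 10.82] turn -0.2
cheek [ 534.  -189.2] [23.6 17.2] 85.1 [[524.0, -200.0], [542.0, -202.0], [544.0, -178.0], [526.0, -177.0]]
white [ 457.1 -214.8] [39.1 58.9] 84.3 [[426.0, -231.0], [484.0, -237.0], [488.0, -198.0], [430.0, -192.0]]
white [ 622.5 -228.1] [65.9 16.2] 84.6 [[611.0, -260.0], [627.0, -262.0], [634.0, -196.0], [618.0, -195.0]]
white [ 611.8 -117.3] [41.5 27.6] 78.5 [[594.0, -135.0], [621.0, -140.0], [629.0, -100.0], [602.0, -94.0]]
cheek [-6.20265873 34.23883678]
white [-80.16311548   1.06365681]
white [85.64910884  4.34337467]
white [ 63.94939521 113.51140501]
```

View pics/w5.png

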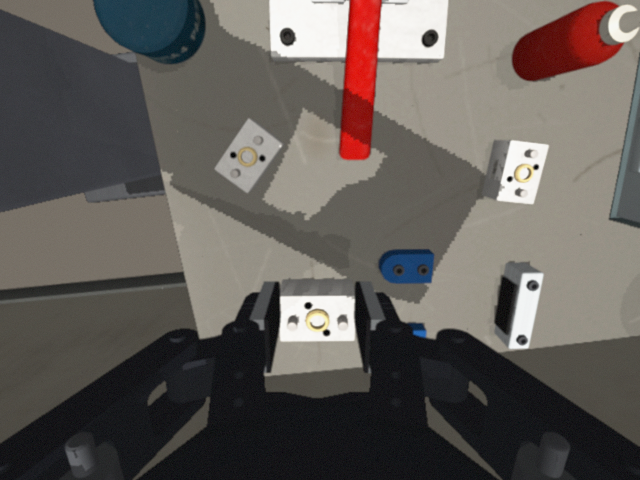

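The block is at station (-80, +1), aligned within about 0.01 rad. I now go behind it with the hand turned 90 degrees.

>>> send_rows --deltas '[[[-1.2,-1.3,0,-7,0.4],[-2.5,-2.6,0,-14,0.7],[-3.8,-4,0,-21,0.7],[-5,-5.3,0,-28,0.7],[-6.3,-6.6,0,-35,0.7]]]'

```text
clock: 5.3
position: [388.9, -206.5, 122.1]
tcp_rot: [0.005, 0.504, 0.864, 0.0]
wrist_force: [-0.2, 0.8, 0.6]
gripper_width: 12.6
```

>>> send_rows --deltas '[[[0,0,0,-7,0.7],[0,0,0,-14,0.7],[0,0,0,-21,0.7],[0,0,0,-28,0.7],[0,0,0,-35,0.7]]]'

```text
clock: 5.72
position: [388.4, -205.7, 121.1]
tcp_rot: [0.004, 0.218, 0.976, -0.001]
wrist_force: [0.1, 0.2, 0.2]
gripper_width: 13.0
```

>>> send_rows --deltas '[[[0,0,0,-7,0.7],[0,0,0,-14,0.7],[0,0,0,-19,0.7],[0,0,0,-19,0.7],[0,0,0,-19,0.7]]]'

```text
clock: 6.13
position: [388.2, -205.1, 120.4]
tcp_rot: [0.004, 0.055, 0.998, -0.001]
wrist_force: [-0.6, 0.2, -0.4]
gripper_width: 12.6
```

```bash
python3 p.py -146 1 70 84.2
```

```text
t 6.13 pos [ 388.2 -205.1  120.4] station [-149.8    3.8] yaw 83.67 w 12.6 F [-0.63  0.21 -0.43]
delta cm [-0.34 -0.27  5.04] turn -0.5
```

```bash
python3 - <<'E'
from m import *
from p import w2s
from workcell import capture
c=capture("wrist");cv2.imwrite("pics/w6.png",c["img"][:,:,::-1])
for o in measure(c): print(o[0],w2s(o[1][0]))
E
python3 p.py -146 1 70 84.27
```

```text
white [ 438.9 -211.4] [18.3 21.1] 83.8 [[427.0, -219.0], [448.0, -222.0], [450.0, -203.0], [429.0, -201.0]]
white [-98.61700134   2.70976008]
t 6.18 pos [ 388.3 -205.2  120.5] station [-149.7    3.8] yaw 83.66 w 12.7 F [-0.18  0.79 -0.17]
delta cm [-0.33 -0.26  5.05] turn -0.6
```

View pics/w6.png

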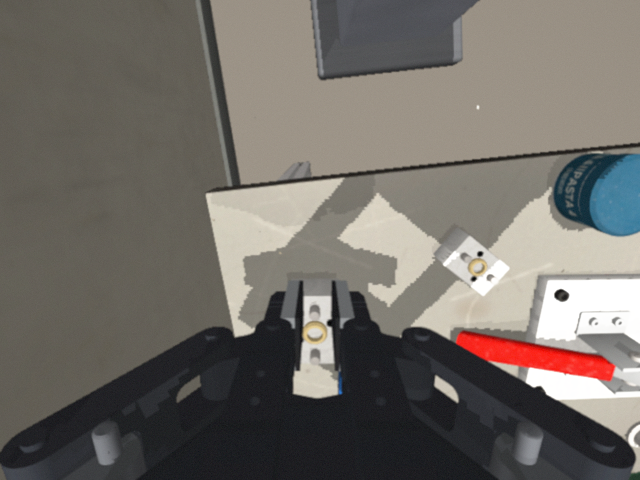

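>>> send_rows --deltas '[[[0,-0.2,2.5,-0.6,0.7],[0,-0.3,5,-0.6,0.7],[0,-0.3,7.5,-0.6,0.7],[0,-0.3,9.5,-0.6,0.7],[0,-0.3,9.5,-0.6,0.7]]]'

```text
clock: 6.6
position: [386.4, -206.4, 22.3]
tcp_rot: [0.001, 0.051, 0.999, 0.001]
wrist_force: [-0.4, 0.5, 0.4]
gripper_width: 12.8
```

>>> send_rows --deltas '[[[0,0,0,0,0.7],[0,0,0,0,0.7]]]'

```text
clock: 6.77
position: [386.3, -206.3, 22.5]
tcp_rot: [0.001, 0.052, 0.999, 0.001]
wrist_force: [-0.3, -0.6, -0.6]
gripper_width: 12.8
```

```bash
python3 p.py -125 1 21 84.27
```

```text
t 6.77 pos [ 386.3 -206.3   22.5] station [-151.5    2.5] yaw 84.07 w 12.8 F [-0.26 -0.65 -0.58]
delta cm [-2.65 -0.14  0.15] turn -0.2
```

>>> send_rows --deltas '[[[-0.8,-0.1,0.1,-0.2,0.7],[-1.6,-0.15,0.1,-0.2,0.7],[-2.4,-0.15,0.1,-0.2,0.7],[-2.9,-0.15,0.1,-0.2,0.7],[-3.3,-0.15,0.1,-0.2,0.7]]]'

```text
clock: 7.18
position: [419.8, -211.4, 22.0]
tcp_rot: [0.001, 0.05, 0.999, 0.001]
wrist_force: [-3.7, 0.2, 2.2]
gripper_width: 12.9
```

>>> send_rows --deltas '[[[-0.4,0,0,0,0.7],[-0.8,0,0,0,0.7],[-1.2,0,0,0,0.7],[-1.6,0,0,0,0.7],[-2,0,0,0,0.7]]]'

```text
clock: 7.6
position: [439.7, -213.2, 21.9]
tcp_rot: [0.001, 0.05, 0.999, 0.001]
wrist_force: [-1.9, 0.8, 0.3]
gripper_width: 12.9
```

```bash
python3 p.py -41 0 21 84.27
python3 - <<'E'
from m import *
from workcell import capture
c=capture("side"); crop(c,240,180,180,110,4,"pics/s4.png")
c=capture("top");crop(c,330,170,100,130,4.5,"pics/t4.png")
E
```

```text
t 7.6 pos [ 439.7 -213.2   21.9] station [-97.6   0.9] yaw 84.31 w 12.9 F [-1.93  0.77  0.3 ]
delta cm [-5.66 -0.1   0.1 ] turn 0.0
```

View pics/s4.png

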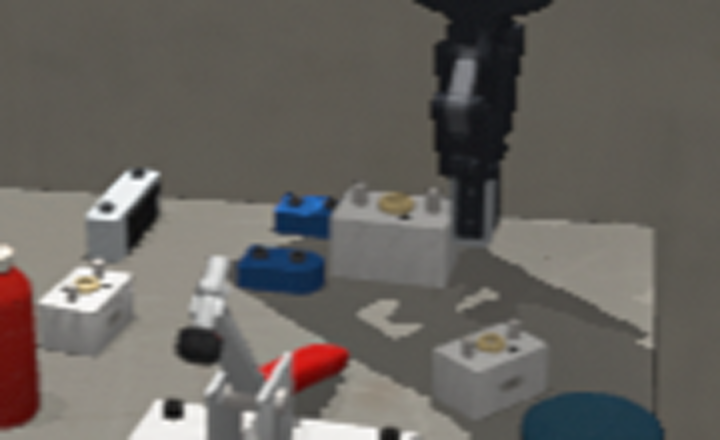

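View pics/t4.png

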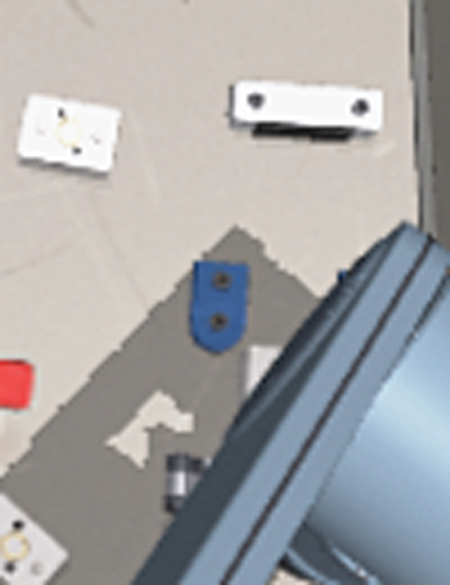

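Run:
```python
from h import *
from p import w2s
from workcell import capture
c=capture("top")
for px,z in [((385.2,250),34),((384.8,233),14)]:
    print(w2s(ray(c,[px],z)[0]))
```

```text
[-34.46403932  20.10621001]
[ 4.58996337 20.5853566 ]
```

>>> send_rows --deltas '[[[-0.4,0,0,0,0.7],[-0.8,-0.05,0,0,0.7],[-1.2,-0.1,0,0,0.7],[-1.6,-0.1,0,0,0.7],[-2,-0.1,0,0,0.7]]]'

```text
clock: 8.17
position: [460.8, -216.8, 22.0]
tcp_rot: [0.002, 0.05, 0.999, 0.001]
wrist_force: [-1.1, 0.0, -0.7]
gripper_width: 12.9
```

>>> send_rows --deltas '[[[-0.4,0,0,0,0.7],[-0.8,0,0,0,0.7],[-1.2,0,0,0,0.7],[-1.6,0,0,0,0.7],[-2,0,0,0,0.7]]]'

```text
clock: 8.58
position: [481.1, -218.8, 22.0]
tcp_rot: [0.001, 0.05, 0.999, 0.001]
wrist_force: [-1.5, -0.1, -0.3]
gripper_width: 12.9
```

```bash
python3 p.py 9 0 21 84.27
python3 - <<'E'
from m import *
from workcell import capture
c=capture("side"); crop(c,240,180,180,110,4,"pics/s5.png")
c=capture("top");crop(c,330,170,100,130,4.5,"pics/t5.png")
E
```

```text
t 8.58 pos [ 481.1 -218.8   22. ] station [-55.9  -0.5] yaw 84.31 w 12.9 F [-1.5  -0.11 -0.32]
delta cm [-6.49  0.04  0.12] turn 0.0
```

View pics/s5.png

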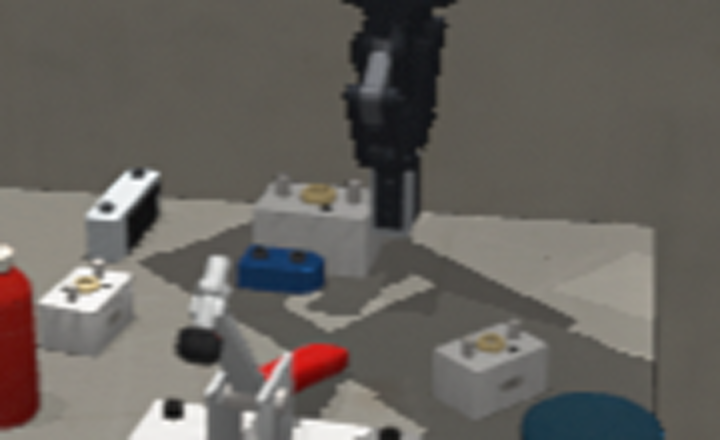

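View pics/t5.png

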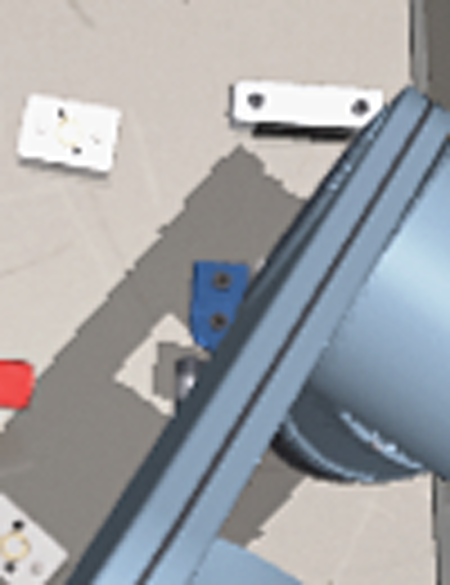

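The block is sliding into the gap at about 1.5 N with no sign of jamming. I keep pushing.

>>> send_rows --deltas '[[[-0.4,0,0,0,0.7],[-0.8,0,0,0,0.7],[-1.2,0,0,0,0.7],[-1.6,0,0,0,0.7],[-2,0,0,0,0.7]]]'

```text
clock: 9.1
position: [502.0, -221.1, 22.3]
tcp_rot: [0.002, 0.05, 0.999, 0.0]
wrist_force: [-1.7, -0.3, -1.2]
gripper_width: 12.4
```

>>> send_rows --deltas '[[[-0.4,0,0,0,0.7],[-0.8,0,0,0,0.7],[-1.2,0,0,0,0.7],[-1.6,0,0,0,0.7],[-2,0,0,0,0.7]]]'

```text
clock: 9.52
position: [522.3, -223.1, 22.3]
tcp_rot: [0.002, 0.05, 0.999, 0.0]
wrist_force: [-1.7, 0.4, -0.1]
gripper_width: 12.6
```

```bash
python3 p.py 9 0 21 84.27
```

```text
t 9.52 pos [ 522.3 -223.1   22.3] station [-14.5  -0.7] yaw 84.32 w 12.6 F [-1.69  0.39 -0.08]
delta cm [-2.35  0.07  0.14] turn 0.0
```

Block x is now about +26. I push slowly on towards the stop, watching the force.

>>> send_rows --deltas '[[[-0.4,0,0,0,0.7],[-0.8,0.05,0,0,0.7],[-1.2,0.05,0,0,0.7],[-1.6,0.05,0,0,0.7],[-1.9,0.05,0,0,0.7]]]'

```text
clock: 9.93
position: [541.8, -224.5, 22.4]
tcp_rot: [0.002, 0.05, 0.999, 0.0]
wrist_force: [-1.0, -0.0, -0.9]
gripper_width: 12.9
```

>>> send_rows --deltas '[[[-0.1,0,0,0,0.7],[-0.2,0,0,0,0.7]]]'

```text
clock: 10.1
position: [543.9, -224.8, 22.4]
tcp_rot: [0.002, 0.049, 0.999, 0.0]
wrist_force: [-3.4, -0.1, 0.8]
gripper_width: 13.0
```

```bash
python3 p.py 9 0 21 84.27
python3 - <<'E'
from m import *
from workcell import capture
c=capture("side"); crop(c,240,180,180,110,4,"pics/s6.png")
c=capture("top");crop(c,330,170,100,130,4.5,"pics/t6.png")
E
```

```text
t 10.1 pos [ 543.9 -224.8   22.4] station [ 7.2 -0.1] yaw 84.33 w 13.0 F [-3.36 -0.07  0.82]
delta cm [-0.18  0.01  0.14] turn 0.1
```

View pics/s6.png

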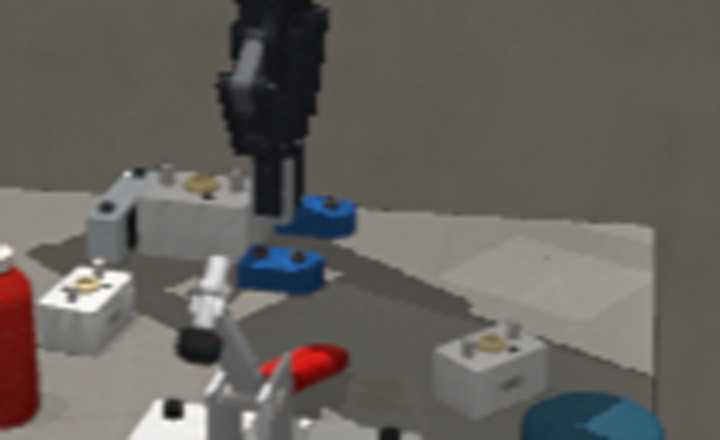

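View pics/t6.png

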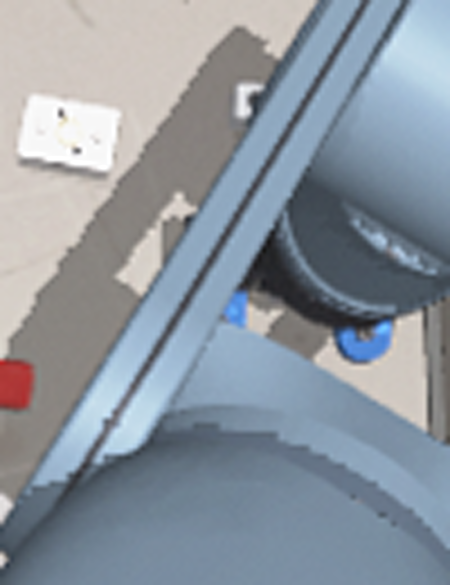

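>>> send_rows --deltas '[[[-0.1,0,0,0,0.7],[-0.2,0,0,0,0.7]]]'

```text
clock: 10.37
position: [545.9, -225.0, 22.5]
tcp_rot: [0.002, 0.05, 0.999, 0.0]
wrist_force: [-1.4, -0.4, -0.3]
gripper_width: 12.6
```

>>> send_rows --deltas '[[[-0.1,0,0,0,0.7],[-0.1,0,0,0,0.7]]]'

```text
clock: 10.53
position: [546.7, -225.1, 22.5]
tcp_rot: [0.002, 0.05, 0.999, 0.001]
wrist_force: [-2.3, 0.9, -0.0]
gripper_width: 13.0
```

>>> send_rows --deltas '[[[-0.1,0,0,0,0.7],[-0.1,0,0,0,0.7]]]'

```text
clock: 10.7
position: [546.7, -225.1, 22.5]
tcp_rot: [0.001, 0.05, 0.999, 0.001]
wrist_force: [-5.5, -0.5, 3.0]
gripper_width: 12.7
```

>>> send_rows --deltas '[[[-0.1,0,0,0,0.7],[-0.1,0,0,0,0.7]]]'

```text
clock: 10.87
position: [546.7, -225.1, 22.5]
tcp_rot: [-0.0, 0.049, 0.999, 0.001]
wrist_force: [-4.5, -0.4, 1.9]
gripper_width: 12.9
```

The arm has stalled at the stop. One slightly firmer nudge to square the block, then back off and rise.

>>> send_rows --deltas '[[[-0.2,0,0,0,0.7],[-0.2,0,0,0,0.7]]]'

```text
clock: 11.03
position: [546.7, -225.0, 22.5]
tcp_rot: [-0.002, 0.049, 0.999, 0.001]
wrist_force: [-8.9, -0.7, 6.2]
gripper_width: 12.6
```

>>> send_rows --deltas '[[[0.5,0,0,0,0.7],[1.5,0,0,0,0.7],[3,0,0,0,0.7],[4,0,-1.5,0,0.7],[5,0,-4,0,0.7]]]'

```text
clock: 11.45
position: [495.2, -219.1, 60.9]
tcp_rot: [-0.004, 0.049, 0.999, 0.003]
wrist_force: [-0.4, -0.6, 0.2]
gripper_width: 12.9
```

>>> send_rows --deltas '[[[2,0,-3,0,0.7],[5,0,-6,0,0.7],[8,0,-9,0,0.7],[11,0,-12,0,0.7],[14,0,-13,0,0.7]]]'

```text
clock: 11.87
position: [357.8, -207.3, 195.9]
tcp_rot: [-0.001, 0.049, 0.999, -0.0]
wrist_force: [-0.1, -1.0, -0.2]
gripper_width: 12.9
```

```bash
python3 p.py -150 0 200 84.27
python3 - <<'E'
from m import *
from p import w2s
from workcell import capture
c=capture("side"); crop(c,240,180,180,110,4,"pics/s7.png")
c=capture("top");crop(c,330,170,100,130,4.5,"pics/t7.png")
for o in measure(c,): print(o[0],w2s(o[1][0]))
E
```

```text
t 11.87 pos [ 357.8 -207.3  195.9] station [-179.8   -1.4] yaw 84.38 w 12.9 F [-0.14 -0.99 -0.21]
delta cm [-2.98  0.13 -0.41] turn 0.1
cheek [ 526.9 -258.1] [25.1 41.1] 84.1 [[505.0, -268.0], [546.0, -273.0], [549.0, -248.0], [508.0, -244.0]]
cheek [ 533.6 -188.6] [24.6 41.8] 82.8 [[511.0, -198.0], [553.0, -203.0], [556.0, -179.0], [514.0, -174.0]]
white [ 616.4 -118.6] [45.1 30.2] 78.6 [[597.0, -138.0], [627.0, -144.0], [636.0, -99.0], [606.0, -94.0]]
white [ 596.9 -230.9] [69.2 80.6] 86.3 [[554.0, -263.0], [635.0, -268.0], [639.0, -199.0], [559.0, -194.0]]
cheek [ -6.46653311 -35.02038567]
cheek [-6.74162001 34.84973399]
white [ 68.71469395 112.71136227]
white [60.48113549 -0.92906031]
```

View pics/s7.png

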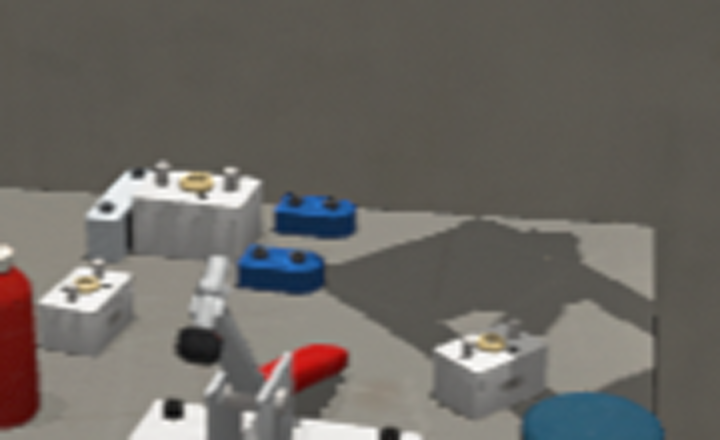

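View pics/t7.png

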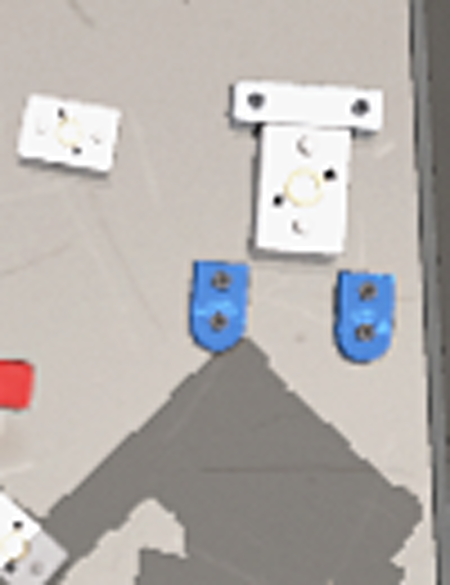

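The block appears seated against the stop. I check its pose from the top-face corners, and check the bystanders.

Run:
```python
from h import *
from p import w2s
from workcell import capture
c=capture("top")
px=np.array([(263,126),(352,131),(341,252),(254,247)])/4.5-.4+[330,170]
P=ray(c,px,34); S=np.array([w2s(p) for p in P]); print(S.round(1), S.mean(0).round(1))
a=(S[0]-S[3])+(S[1]-S[2]); print("angle",np.arctan2(a[1],a[0]))
pins=np.array([(305,145),(301,227)])/4.5-.4+[330,170]
Q=np.array([w2s(p) for p in ray(c,pins,46)]); print(Q.round(1),np.arctan2(*(Q[0]-Q[1])[::-1]),Q.mean(0))
a0=cv2.imread("pics/top0.png");b=c["img"][:,:,::-1]
for n,(x,y) in dict(tin=(287,314),bush=(243,194),bottle=(307,190)).items():
    print(n,np.abs(a0[y-17:y+18,x-17:x+18].astype(int)-b[y-17:y+18,x-17:x+18]).mean())
```

```text
[[ 78.3  21. ]
 [ 79.  -21.2]
 [ 20.7 -19.3]
 [ 20.   21.6]] [49.5  0.5]
angle -0.02222394203224791
[[67.9  2.4]
 [29.   2. ]] 0.010795023590882144 [48.48174922  2.21565898]
tin 2.170340136054422
bush 0.8255782312925171
bottle 0.8340136054421768
```

```bash
python3 -c "
from workcell import close_job
print(close_job())"
```

```text
the job is handed in; nothing more can be done
None
```

The block is seated against the end stop and the job is handed in, about 12 s in; `close_job` gave no verdict. I squared it with one push of the fingers on its left side. Two slightly open fingers on its trailing end then pushed it straight through the gap at about 1–3 N. The arm stalled against the stop at about 5 N, and I gave it one last nudge of about 9 N, then backed the hand off and up.

- **Final pose:** the corners of its top face in the last top view put the block at station x = 49.5 mm, y = 0.5 mm, angle −0.02 rad.
- **Disagreement:** the two pins gave x = 48.5 mm, y = 2.2 mm, angle +0.01 rad. The 1–2 mm difference is within calibration and pixel error, and both readings are inside the limits.
- **Failed check:** the automatic outline saw the block and the stop as one shape, so I picked the block's corners by eye.
- **Bystanders:** the paste tin, steel bush and glue bottle look unmoved; the picture around each is nearly unchanged from the start.

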